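# Unpin and open the specimen transport case

## Task

A specimen transport case has arrived on the bench with a retaining pin through its hasp staple. Pull the pin out of the staple and lay it down flat in the blue tray, then lift the lid and swing it smoothly all the way back to its stop, so that it stands open for unloading. Don't force the lid while the pin is in, don't drop the pin or let the lid slam, and leave the tray and everything else on the bench where they are.

Things in the scene. Friction and masses are not known exactly. Their poses are not given: they have to be found in the camera images.
- case: specimen transport case held fast on the bench: grey box 140 deep (own x) x 230 wide (own y), rim at 92, white lid (top at 112), tubes inside up to 80. Origin: centre of its underside. Own -x is the front, facing the robot; own axes point back (x), left (y) and up seen from the robot. Hasp and staple on the front at own y = -80, lid handle at y = +35
- lid (a joint): angle of the lid on its hinge at the top of the case's back edge: 0 shut, grows as the front edge rises, 1.65 rad fully back at its stop. Friction hinge: the lid (about 0.45 kg) stays at any angle it is left; 4 to 7 N up at the handle opens it. With the pin in the staple it can rise only about 0.04 rad
- lid_hinge (a point): point on the hinge axis at mid width: 76 behind the case's centre, 92 high. The axis runs along the case's own y; it does not move
- lid_handle (a point): middle of the handle, a round black bar, diameter 12, parallel to the hinge, on an arm at each end (78 clear between arms). Lid shut: case frame (-112, 35, 100), 32 free between bar and lid edge. It swings with the lid, 188 from the hinge axis; about 280 above the bench at the stop. The bar can turn between gripper fingers as the lid swings
- staple_eye (a point): centre of the pin's place in the staple, a steel wire loop (wire 6) standing up through the slot of the lid's steel hasp leaf (42 wide, 50 long, 4 thick, top at 96). Case frame (-98, -80, 100): 28 in front of the case. Opening 14 wide, 13 high above the leaf; its axis runs along the case's own y
- pin: retaining pin, 117 long, about 0.06 kg. Red grip, diameter 18, 44 long, between two 28 x 28 flanges, then a steel shank, diameter 8, 64 long, to the pin's own +y. Origin: middle of the grip. At first level through the staple along the case's y, grip beyond the case's right end, about 47 from the eye, 100 up, nothing under it. Slides out freely to the case's own -y, clear after about 50
- pin_grip (a point): middle of the red grip (the pin's origin)
- pin_tip (a point): free end of the steel shank, on the axis, 90 from the middle of the grip along the pin's own +y (the flange end is 27 the other way)
- tray: shallow blue tray, loose on the bench, 190 (own x) x 120 (own y) x 22 high, walls and floor 4 thick, empty. Origin: centre of its underside. It stands to the right or left of the case
- tube_rack: blue rack, 180 x 84 x 92, holding 21 amber tubes with red and yellow caps; stands where the tray might. Origin: centre of its underside. Leave it alone
- reagent_bottle: white bottle with blue cap, diameter 60, height 130. Origin: centre of its underside. Leave it alone
- glove_box: white and blue glove carton, 100 x 235 x 75. Origin: centre of its underside. Leave it alone
- pipette: white hand pipette lying down, 225 long, 27 thick, along its own y. Origin: middle of its length, on the bench. Leave it alone
- specimen_pot: clear pot with yellow cap, diameter 56, height 60. Origin: centre of its underside. Leave it alone
- tip_box: clear and green box of pipette tips, 85 x 120 x 61. Origin: centre of its underside. Leave it alone
- scanner: grey and black hand scanner lying down, 170 x 62 x 35. Origin: middle of its length, on the bench. Leave it alone

How it is judged:
By the outcome, as a careful person would: the job done as asked, in the order asked, and still so for the second after the job is handed in, with the robot touching nothing.
It also fails if it takes over 58 s, if anything falls off the work surface, if the arm or the gripper's body presses on something with over 40 N, if the wrist force passes 120 N, or if a joint passes its speed limit or range.

## Robot

A 6-joint arm with a two-finger parallel gripper is mounted at the origin on the work surface. World frame = base frame: x ahead of the robot, y to its left, z up, the work surface at z = 0. Lengths are in mm, angles in degrees, forces in N, time in s.
With the tool pointing down it reaches from about 275 to 725 mm from the base axis. Payload 5.6 kg.
Tool frame: the origin (TCP) lies midway between the tips of the shut fingers; the grasp point (between the pads) lies 19 mm behind it; z points along the fingers, y is the line along which they close (so a half turn about z gives the same grasp; the last joint's range is limited). The gripper opens to 85 mm and grips with 20 to 120 N. Pads are 22 mm wide; open, the fingers measure 114 mm over their backs; the gripper's body (76 mm by 85 mm) begins 54 mm behind the grasp point. The pads swing forward as they close: fully open they stand 13 mm farther back than shut.
Start: joints at [-55.485, 14.616, 6.199, 0, -81.583, -16.306], TCP at [171.882, -522.446, 231.283] pointing down, gripper open.
Joint ranges: [-168.99, 168.99], [-69.2, 112.95], [-62.41, 85.93], [-164.36, 98.24], [-168.68, -3.75], [-174.98, 174.98]. Speed limits (degrees/s): [147.25, 147.25, 180, 180, 180, 180].

## Interface

Orientations are given as [roll, pitch, yaw] about the fixed x, y, z axes, in that order (R = Rz(yaw) Ry(pitch) Rx(roll)).
In Python, from plant import arm gives the robot as it stands.
- The arm moves only by the tool run_rows, called after "Emit:" as name(argument=value, ...) on one line, values as JSON. Schema: {"type":"object","properties":{"deltas":{"type":"object","properties":{"plan":{"type":"array","items":{"type":"array","items":{"type":"number"},"minItems":7,"maxItems":7},"minItems":1,"maxItems":8}},"additionalProperties":false,"required":["plan"]},"only":{"type":"string"},"quiet":{"type":"boolean"},"lines":{"type":"string"}},"required":["deltas"],"additionalProperties":false}. deltas is an object whose key "plan" holds a list of rows, 1 to 8 of them, each of 7 numbers: a rotation vector rx, ry, rz in shares of 60 degrees (1.0 is 60 degrees), then dx, dy, dz in normalised numbers (1 is 500 mm), then the finger opening in mm; each row is the pose to reach, as a shift and turn from the pose commanded when the call began, along the tool's axes at that moment; what a row does not reach only later rows make up. A row lasts 1/12 s, in which the tool goes at most 41.7 mm and 7.16 degrees, less where a joint would pass 70% of its speed; a pose out of reach is approached as far as the arm can. The fingers move at their own pace and stop on an object; the grip force is fixed at half the most. Time passes only in rows, so rows that do not move let the fingers close. The tool returns the time, the measured TCP pose, the force, the opening and the grip force at its end. only (a regular expression) keeps the lines of the reply that match it, lines (a string "A,B") keeps lines A to B, and quiet returns only ok. No shift or turn number may pass 1 either way. Input that does not fit is refused with a message, and nothing moves.
- arm.sense(): the state, without advancing time (a new reading comes with each control period).
- arm.read_camera(name): name is "scene" or "side" or "wrist"; returns the picture (420x560x3 uint8, red, green, blue); there is no depth.
- arm.calibration(name): a dict with "mtx" (3x3 intrinsics, pixels), "R" (3x3) and "t" (3): a world point X has camera coordinates R X + t. Camera axes: x right, y down, z forward; pixel columns grow to the right and rows downward; lengths in mm; the calibration is good to about 2 mm. A picture is of the moment at which its call begins: read the wrist's pose just before it. calibration takes no time and is no camera call; for the wrist camera it gives the pose at the moment of the call.
- arm.finish_job(): hands the job in; it is judged then, once.
The state is a dict: "clock": time; "joint_pos": joint angles; "qd": joint speeds; "effort": joint torques, N m; "eef_pos": TCP position; "ee_rot": TCP orientation; "wrist_force": force on the tool from outside, world axes, zero at the start; "moment": the same for the moment, N m; "width": finger opening in mm; "grip_force": force on a finger pad.
Only numpy, scipy, OpenCV 4.12 (cv2) and the standard library are available. Lean on these libraries where they do the work, as an engineer would, in place of code of your own. Each camera call takes 0.05 s, during which the arm holds its last target. There are 200 camera calls.

## Working session

There is one attempt and no reset: what is moved stays moved. The work goes in short steps, Python scripts to look and compute and a tool call to move; the robot and the scene stay as the last step left them, time stands still between calls to the robot, and variables do not carry over. Pictures are saved under pics/ and viewed, at most 11 in all, crops included, and the job is handed in when it is done.

```bash
ls; mkdir -p pics; python3 - <<'E'
from plant import arm
import cv2
print(arm.sense())
for n in("scene","side"):
    cv2.imwrite(f"pics/{n}0.png",arm.read_camera(n)[:,:,::-1])
    print(n,arm.calibration(n))
E
```

```text
pics
plant.py
{'clock': 0.0, 'joint_pos': array([-5.54848732e+01,  1.46542776e+01,  6.12886862e+00, -2.73220188e-02,
       -8.15823879e+01, -1.63063791e+01]), 'qd': array([ 0.00075181, -0.0162506 ,  0.03340953, -0.02836054, -0.00824393,
       -0.1539344 ]), 'effort': array([-9.63124330e-04, -3.86631274e+01,  2.37934041e+01,  5.36494240e+00,
       -6.19642582e-03, -1.67852249e-05]), 'eef_pos': array([ 171.76118911, -521.96250466,  230.37167112]), 'ee_rot': array([ 1.79888952e+02, -4.33357111e-03, -1.61795273e+02]), 'wrist_force': array([-0.41627168,  0.11951595, -0.11972048]), 'moment': array([-0.03137644, -0.04897361, -0.01860619]), 'grip_force': 0.0, 'width': 85.5244481867481}
scene {'mtx': array([[426.52323709,   0.        , 281.43827497],
       [  0.        , 426.52323709, 211.02239984],
       [  0.        ,   0.        ,   1.        ]]), 'R': array([[-0.57421761,  0.81855067,  0.01577784],
       [ 0.62355346,  0.44975177, -0.63945635],
       [-0.53052353, -0.35734877, -0.76866549]]), 't': array([ 292.07277219, -258.11362846, 1422.35508612])}
side {'mtx': array([[470.62711236,   0.        , 279.40013921],
       [  0.        , 470.62711236, 200.59105919],
       [  0.        ,   0.        ,   1.        ]]), 'R': array([[-0.97479755, -0.22304892,  0.00435008],
       [-0.13906156,  0.59226659, -0.79365116],
       [ 0.17444663, -0.77425413, -0.60835755]]), 't': array([ 518.54109279,  141.8754266 , 1117.89706857])}
```

View pics/scene0.png

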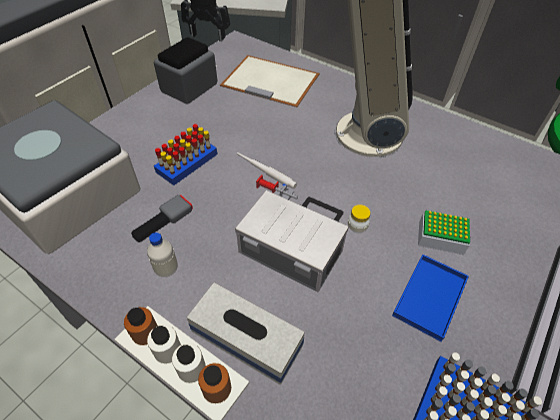

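View pics/side0.png

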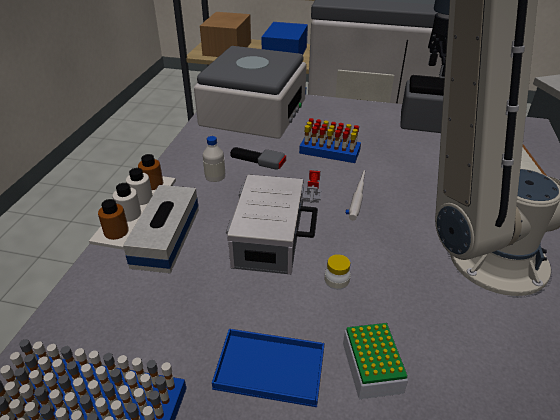

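The scene view shows the red pin at (267,184), the case at (290,235), the handle at (322,208) and the tray at (430,297). In the side view the pin is at (314,178), the handle at (307,221) and the tray at (270,365).

```bash
cat > h.py <<'E'
import numpy as np, cv2
from plant import arm
from scipy.spatial.transform import Rotation as Ro
def ray(c,uv):
    d=c["R"].T@np.linalg.inv(c["mtx"])@np.array([*uv,1.]); return -c["R"].T@c["t"],d/np.linalg.norm(d)
def plane(c,uv,z):
    o,d=ray(c,uv); return o+d*(z-o[2])/d[2]
def tri(c1,u1,c2,u2):
    (o,d),(p,e)=ray(c1,u1),ray(c2,u2)
    s=np.linalg.lstsq(np.c_[d,-e],p-o,rcond=None)[0]; a,b=o+s[0]*d,p+s[1]*e
    return (a+b)/2,np.linalg.norm(a-b)
def mask(im,lo,hi,roi):
    m=cv2.inRange(cv2.cvtColor(im,cv2.COLOR_RGB2HSV),lo,hi); k=np.zeros_like(m); x0,y0,x1,y1=roi; k[y0:y1,x0:x1]=255
    return m&k
def blob(m):
    c=max(cv2.findContours(m,cv2.RETR_EXTERNAL,cv2.CHAIN_APPROX_NONE)[0],key=cv2.contourArea)
    M=cv2.moments(c); return c,np.array([M["m10"],M["m01"]])/M["m00"]
def proj(c,X):
    p=c["mtx"]@(c["R"]@np.array(X,float)+c["t"]); return p[:2]/p[2]
def tool(target,R=None):
    s=arm.sense(); Rc=Ro.from_euler('xyz',s["ee_rot"],degrees=True)
    print("shift",Rc.inv().apply(np.array(target)-s["eef_pos"]).round(1))
    if R is not None: print("rotvec",(Rc.inv()*R).as_rotvec(degrees=True).round(1))
E
python3 - <<'E'
from h import *
np.set_printoptions(precision=1,suppress=True)
A=cv2.imread("pics/scene0.png")[:,:,::-1].copy();B=cv2.imread("pics/side0.png")[:,:,::-1].copy()
a,b=arm.calibration("scene"),arm.calibration("side")
r=[]
for im,roi in((A,(250,170,285,200)),(B,(300,165,325,200))):
    m=mask(im,(0,120,60),(8,255,255),roi)|mask(im,(172,120,60),(180,255,255),roi); c,p=blob(m); r.append(p); print("red",p,cv2.contourArea(c),cv2.boundingRect(c))
print("pin",tri(a,r[0],b,r[1]))
for im,c,roi in((A,a,(385,245,480,345)),(B,b,(200,320,335,410))):
    k,p=blob(mask(im,(105,120,40),(125,255,255),roi)); q=cv2.approxPolyDP(k,8,True)[:,0]; hull=cv2.minAreaRect(k)
    print("tray",p,q.tolist()); print(np.array([plane(c,u,22) for u in q])[:,:2], plane(c,p,8))
# enlarged crops
x=cv2.resize(A[165:295,225:365],None,fx=4,fy=4,interpolation=cv2.INTER_CUBIC)[:, :, ::-1]
y=cv2.resize(B[160:280,220:335],None,fx=4.5,fy=4.5,interpolation=cv2.INTER_CUBIC)[:,:,::-1]
cv2.imwrite("pics/cA.png",x);cv2.imwrite("pics/cB.png",y);print(x.shape,y.shape)
E
```

```text
red [265.8 183.7] 126.5 (256, 175, 22, 18)
red [313.8 178.1] 138.5 (308, 170, 12, 18)
pin (array([463.2, -84.7, 104.7]), np.float64(4.240755729456247))
tray [430.8 297. ] [[422, 255], [392, 315], [441, 341], [468, 276]]
[[370.7 340.5]
 [566.7 350.5]
 [560.4 466.2]
 [362.6 457.9]] [461.3 405.8   8. ]
tray [269.7 367.1] [[228, 330], [212, 389], [316, 406], [323, 343]]
[[555.7 351.8]
 [544.4 478.3]
 [360.7 468. ]
 [368.3 339.3]] [458.  404.4   8. ]
(520, 560, 3) (540, 518, 3)
```

View pics/cA.png

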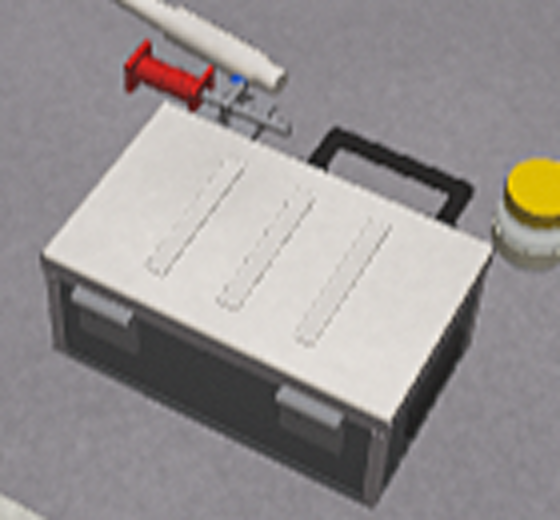

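View pics/cB.png

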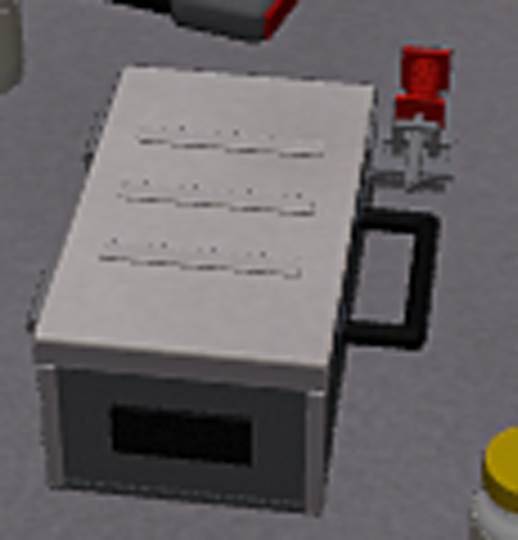

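The scene crop shows the lid corners at (165,103), (490,247), (388,420) and (43,257), the handle bar middle at (405,163) and the pin tip at (290,128). In the side crop the corners are (375,87), (325,362), (37,342) and (125,68), the bar is at (424,280) and the tip at (416,188).

```bash
python3 - <<'E'
from h import *
np.set_printoptions(precision=1,suppress=True)
a,b=arm.calibration("scene"),arm.calibration("side")
fa=lambda u:(np.array(u)+.5)/4+[225,165]-.5
fb=lambda u:(np.array(u)+.5)/4.5+[220,160]-.5
P={}
for n,u,v in(("FR",(165,103),(375,87)),("FL",(490,247),(325,362)),("BL",(388,420),(37,342)),("BR",(43,257),(125,68)),("bar",(405,163),(424,280)),("tip",(290,128),(416,188)),("gripmid",(168,77),(424,85)),("flA",(138,68),(427,64)),("flB",(200,90),(420,110))):
    P[n],e=tri(a,fa(u),b,fb(v)); print(n,P[n],e)
c=sum(P[k] for k in("FR","FL","BL","BR"))/4
ex=P["BL"]+P["BR"]-P["FL"]-P["FR"]; ey=P["FL"]+P["BL"]-P["FR"]-P["BR"]
print("lidc",c,np.linalg.norm(ex)/2,np.linalg.norm(ey)/2,np.degrees(np.arctan2(ex[1],ex[0])),np.degrees(np.arctan2(-ey[0],ey[1])))
for y in(0,2,4):
  pass
yaw=np.degrees(np.arctan2(-(ey[0]),ey[1])); R=Ro.from_euler('z',yaw,degrees=True)
# case origin from bar and lid center (lid centre own x unknown ~0)
for n in P: print(n,R.inv().apply(P[n]-c).round(1))
E
```

```text
FR [487.7 -66.3 111.1] 3.0833295656573494
FL [468.5 163.2 111.4] 1.81331311928498
BL [607.1 176.7 108.1] 0.7344626688520953
BR [629.8 -52.5 110.2] 4.615725596389411
bar [434.2  83.3 102.9] 2.7418275354250787
tip [451.2   7.  101.3] 2.441538379805107
gripmid [462.7 -82.4 104.9] 4.300734214623122
flA [ 465.2 -105.5  102.8] 6.043423802322567
flB [460.5 -57.9 105.3] 3.4488296422863645
lidc [548.3  55.3 110.2] 141.03775740972387 230.27856478575472 5.537437441010281 5.227191143440145
FR [ -71.4 -115.5    0.9]
FL [-69.6 114.8   1.2]
BL [ 69.6 115.5  -2.1]
BR [  71.4 -114.8    0. ]
bar [-111.    38.3   -7.3]
tip [-101.1  -39.2   -8.9]
gripmid [ -97.8 -129.3   -5.3]
flA [ -97.3 -152.5   -7.4]
flB [ -97.6 -104.7   -4.9]
```

```bash
python3 - <<'E'
from h import *
tool([463.3,-86,200],Ro.from_euler('xyz',[180,0,-84.7],degrees=True))
E
```

```text
shift [-413.1  323.1   31. ]
rotvec [  0.1   0.1 -77.1]
```

The manual's scale: shifts go in shares of 500 mm and turns go in shares of 60 degrees. Converting my numbers, -236 mm is -0.472, 185 mm is 0.37, -44 degrees is -0.7333.

Emit:
run_rows(deltas={"plan":[[0, 0, -0.05, -0.03, 0.024, 0.002, 60], [0, 0, -0.1333, -0.08, 0.062, 0.006, 50], [0, 0, -0.2333, -0.144, 0.112, 0.01, 40], [0, 0, -0.3333, -0.21, 0.164, 0.016, 36], [0, 0, -0.4333, -0.276, 0.216, 0.02, 36], [0, 0, -0.5333, -0.342, 0.268, 0.024, 36], [0, 0, -0.6333, -0.408, 0.32, 0.03, 36], [0, 0, -0.7333, -0.472, 0.37, 0.036, 36]]})

```text
clock: 0.77
eef_pos: [338.2, -271.6, 213.2]
ee_rot: [-180.0, 0.0, -117.5]
wrist_force: [1.5, 0.1, -0.1]
width: 36.0
grip_force: 0.0
```

```bash
python3 - <<'E'
from h import *
tool([463.3,-86,200],Ro.from_euler('xyz',[180,0,-84.7],degrees=True))
E
```

```text
shift [-222.4  -25.2   13.2]
rotvec [ -0.    0.  -32.8]
```

Converted, -222 mm is -0.444, -210 mm is -0.42, -33 degrees is -0.55.

Emit:
run_rows(deltas={"plan":[[0, 0, -0.1, -0.074, -0.008, 0.004, 36], [0, 0, -0.2, -0.148, -0.016, 0.008, 36], [0, 0, -0.3, -0.222, -0.024, 0.012, 36], [0, 0, -0.4, -0.296, -0.034, 0.016, 36], [0, 0, -0.4833, -0.37, -0.042, 0.022, 36], [0, 0, -0.55, -0.42, -0.048, 0.026, 36], [0, 0, -0.55, -0.444, -0.05, 0.026, 36], [0, 0, -0.55, -0.444, -0.05, 0.026, 36]]})

```text
clock: 1.43
eef_pos: [464.2, -87.1, 199.6]
ee_rot: [179.9, 0.0, -84.7]
wrist_force: [-0.4, -0.1, 0.9]
width: 36.0
grip_force: 0.0
```

```bash
python3 - <<'E'
from h import *
c=arm.calibration("wrist"); im=arm.read_camera("wrist"); cv2.imwrite("pics/w1.png",im[:,:,::-1])
print(arm.sense()["eef_pos"]); 
for X in([463,-83,100],[463,-83,104],[434,83,100]): print(proj(c,X))
E
```

```text
[463.50107982 -88.22818309 199.87281576]
[276.14194374 213.04998973]
[276.15690579 214.41522041]
[289.69362652 374.30331833]
```

View pics/w1.png

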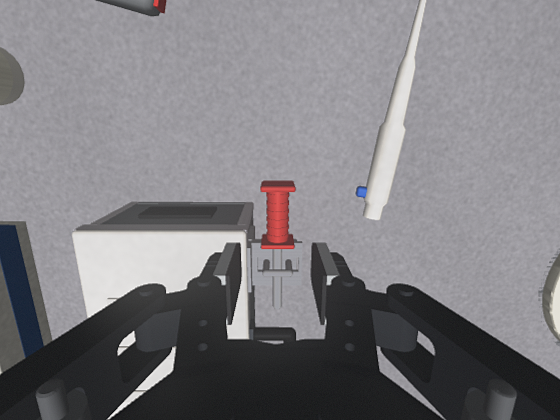

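The wrist view shows the grip at (278,214), its axis vertical in the image, the shank tip near (278,305) and the lid's edge at x≈255. Next I'll measure the grip's height from wrist + side views.

```bash
python3 - <<'E'
from h import *
w,a,b=[arm.calibration(n) for n in("wrist","scene","side")]
im=cv2.imread("pics/w1.png")[:,:,::-1].copy(); roi=(250,170,310,255)
k,p=blob(mask(im,(0,120,60),(8,255,255),roi)|mask(im,(172,120,60),(180,255,255),roi)); r=cv2.boundingRect(k); p=[r[0]+r[2]/2,r[1]+r[3]/2]
print(p,r, tri(w,p,a,(266.5,183.8)),tri(w,p,b,(313.8,178.3)), plane(w,p,100))
R=Ro.from_euler('z',5.3,degrees=True); print(R.inv().apply(arm.sense()["eef_pos"]-[548.3,55.3,0]), R.inv().apply(plane(w,p,101)-[548.3,55.3,0]))
q=[plane(w,u,100) for u in((278,185),(278,305))]; print(q)
E
```

```text
[278.0, 215.0] (261, 186, 34, 58) (array([461.02825219, -83.06030267, 100.58004287]), np.float64(1.1036566775206018)) (array([461.32133134, -84.39646763, 106.46549862]), np.float64(0.9959724143084069)) [460.5862144  -82.50625989 100.        ]
[ -97.69416179 -135.08163072  199.87281576] [-100.05878178 -129.41959218  101.        ]
[array([ 463.00248563, -108.37856425,  100.        ]), array([452.45907425,   4.51536274, 100.        ])]
```

Converted, 109 mm is 0.218, 102 mm is 0.204.

Emit:
run_rows(deltas={"plan":[[0, 0, 0, -0.002, 0.002, 0.04, 36], [0, 0, 0, -0.004, 0.004, 0.09, 36], [0, 0, 0, -0.004, 0.004, 0.14, 36], [0, 0, 0, -0.004, 0.004, 0.18, 36], [0, 0, 0, -0.004, 0.004, 0.204, 36], [0, 0, 0, -0.004, 0.004, 0.218, 36], [0, 0, 0, -0.004, 0.004, 0.218, 36]]})

```text
clock: 2.07
eef_pos: [459.8, -88.0, 90.2]
ee_rot: [179.8, 0.0, -84.9]
wrist_force: [0.2, 0.2, 0.3]
width: 35.9
grip_force: 0.0
```

Emit:
run_rows(deltas={"plan":[[0, 0, 0, 0, 0, 0, 28], [0, 0, 0, 0, 0, 0, 22], [0, 0, 0, 0, 0, 0, 16], [0, 0, 0, 0, 0, 0, 10], [0, 0, 0, 0, 0, 0, 10], [0, 0, 0, 0, 0, 0, 10]]})

```text
clock: 2.57
eef_pos: [462.0, -87.2, 92.2]
ee_rot: [-179.9, -0.0, -84.8]
wrist_force: [0.8, -1.1, 2.8]
width: 15.7
grip_force: 58.6
```

Converted, 66 mm is 0.132, 56 mm is 0.112.

Emit:
run_rows(deltas={"plan":[[0, 0, 0, 0.006, 0, 0, 10], [0, 0, 0, 0.018, 0, 0, 10], [0, 0, 0, 0.034, 0, 0, 10], [0, 0, 0, 0.052, 0, 0, 10], [0, 0, 0, 0.072, 0, 0, 10], [0, 0, 0, 0.092, 0, 0, 10], [0, 0, 0, 0.112, 0, 0, 10], [0, 0, 0, 0.132, 0, 0, 10]]})

```text
clock: 3.23
eef_pos: [466.8, -154.2, 90.9]
ee_rot: [179.9, -0.0, -84.8]
wrist_force: [0.1, -0.2, 0.3]
width: 15.8
grip_force: 58.5
```

Emit:
run_rows(deltas={"plan":[[0, 0, 0, 0.012, 0, -0.02, 10], [0, 0, 0, 0.016, 0, -0.07, 10], [0, 0, 0, 0.016, 0, -0.13, 10], [0, 0, 0, 0.016, 0, -0.18, 10], [0, 0, 0, 0.016, 0, -0.21, 10], [0, 0, 0, 0.016, 0, -0.22, 10]]})

```text
clock: 3.73
eef_pos: [468.9, -162.1, 203.7]
ee_rot: [-179.8, -0.1, -84.8]
wrist_force: [-0.4, 0.0, -1.3]
width: 15.9
grip_force: 58.6
```

```bash
python3 - <<'E'
from h import *
a=cv2.resize(arm.read_camera("scene")[130:270,200:380],None,fx=2.2,fy=2.2);b=cv2.resize(arm.read_camera("side")[110:250,220:400],None,fx=2.2,fy=2.2)
cv2.imwrite("pics/p2.png",np.hstack([a,b])[:,:,::-1])
tool([491,405,210],Ro.from_euler('xyz',[180,0,3],degrees=True))
E
```

```text
shift [-562.   -73.9   -8.7]
rotvec [ -0.   -0.  -87.8]
```

View pics/p2.png

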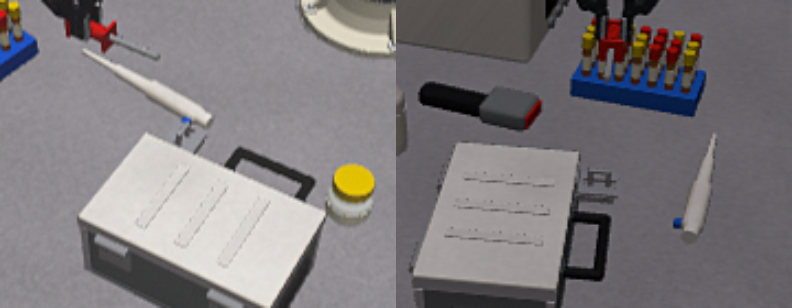

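The picture shows the pin held level and clear of the staple, with the pipette and rack undisturbed. Carrying it to the tray now.

Converted, -237 mm is -0.474, -200 mm is -0.4, -41 degrees is -0.6833.

Emit:
run_rows(deltas={"plan":[[0, 0, -0.0333, -0.016, -0.002, 0, 10], [0, 0, -0.1, -0.052, -0.008, -0.004, 10], [0, 0, -0.1833, -0.108, -0.016, -0.008, 10], [0, 0, -0.2833, -0.178, -0.024, -0.012, 10], [0, 0, -0.3833, -0.252, -0.034, -0.016, 10], [0, 0, -0.4833, -0.326, -0.044, -0.016, 10], [0, 0, -0.5833, -0.4, -0.054, -0.016, 10], [0, 0, -0.6833, -0.474, -0.064, -0.016, 10]]})

```text
clock: 4.5
eef_pos: [477.0, 80.0, 207.6]
ee_rot: [179.8, 0.1, -43.4]
wrist_force: [2.1, -0.2, -1.3]
width: 15.9
grip_force: 58.6
```

```bash
python3 - <<'E'
from h import *
tool([496,404,180],Ro.from_euler('xyz',[180,0,3],degrees=True))
E
```

```text
shift [-208.7 -248.5   27.2]
rotvec [  0.1   0.1 -46.4]
```

Converted, -222 mm is -0.444, -201 mm is -0.402, -45 degrees is -0.75.

Emit:
run_rows(deltas={"plan":[[0, 0, -0.1, -0.046, -0.054, 0.002, 10], [0, 0, -0.2, -0.094, -0.11, 0.004, 10], [0, 0, -0.3, -0.142, -0.168, 0.006, 10], [0, 0, -0.4, -0.192, -0.228, 0.01, 10], [0, 0, -0.5, -0.242, -0.288, 0.016, 10], [0, 0, -0.6, -0.292, -0.348, 0.024, 10], [0, 0, -0.6833, -0.338, -0.402, 0.036, 10], [0, 0, -0.75, -0.374, -0.444, 0.046, 10]]})

```text
clock: 5.17
eef_pos: [495.6, 370.3, 183.3]
ee_rot: [179.9, 0.2, 1.6]
wrist_force: [0.4, 0.1, -0.6]
width: 15.6
grip_force: 58.6
```

Emit:
run_rows(deltas={"plan":[[0, 0, -0.0167, -0.044, -0.018, 0.004, 10], [0, 0, -0.0167, -0.06, -0.026, 0.006, 10], [0, 0, -0.0167, -0.066, -0.028, 0.008, 10], [0, 0, -0.0167, -0.066, -0.028, 0.008, 10]]})

```text
clock: 5.5
eef_pos: [462.7, 380.9, 181.4]
ee_rot: [179.9, 0.1, 2.3]
wrist_force: [0.2, -0.6, 0.0]
width: 15.6
grip_force: 58.6
```

```bash
python3 - <<'E'
from h import *
np.set_printoptions(precision=1,suppress=True)
s=arm.sense(); print(s["eef_pos"],s["ee_rot"])
w=arm.calibration("wrist");im=arm.read_camera("wrist")
A=arm.read_camera("scene"); B=arm.read_camera("side")
x=np.hstack([im[:,:,:],np.zeros((420,1,3),np.uint8)])
cv2.imwrite("pics/w3.png",im[:,:,::-1])
for z in(4,22):
  print([proj(w,[u,v,z]).round(0).tolist() for u,v in((366,344),(366,464),(556,354),(550,474))])
k,p=blob(mask(im,(105,120,30),(125,255,255),(0,0,560,420))); q=cv2.approxPolyDP(k,8,True)[:,0]
for u in q: print(u,plane(w,u,22))
E
```

```text
[462.7 380.9 181.4] [179.9   0.1   2.3]
[[302.0, 269.0], [201.0, 265.0], [304.0, 98.0], [186.0, 100.0]]
[[304.0, 276.0], [197.0, 273.0], [306.0, 97.0], [180.0, 98.0]]
[312  98] [555.1 348.4  22. ]
[189  99] [549.5 465.9  22. ]
[204 277] [360.8 456.1  22. ]
[222 276] [362.9 435.8  22. ]
[244 251] [394.2 411.5  22. ]
[251 217] [433.6 404.5  22. ]
[302 218] [434.6 350.3  22. ]
[309 251] [397.1 340.3  22. ]
```

View pics/w3.png

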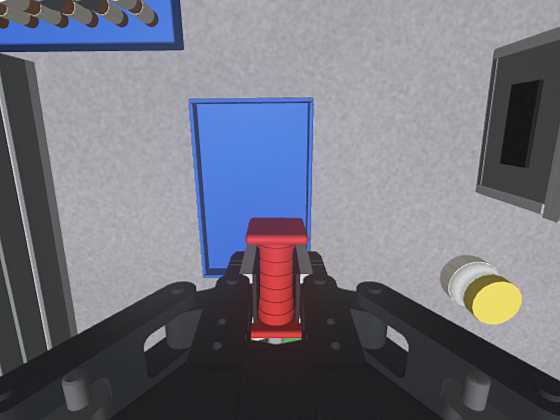

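The wrist view shows the tray rim at (189,99), (312,98) and (204,277), so the tray's centre is about (458,402) and its yaw 3°. The pin is aligned with the tray's long axis.

Converted, 152 mm is 0.304, 148 mm is 0.296, -1 degrees is -0.0167.

Emit:
run_rows(deltas={"plan":[[0, 0, 0, 0.02, -0.014, 0.02, 10], [0, 0, -0.0167, 0.044, -0.032, 0.08, 10], [0, 0, -0.0167, 0.06, -0.042, 0.15, 10], [0, 0, -0.0167, 0.062, -0.044, 0.216, 10], [0, 0, -0.0167, 0.062, -0.044, 0.27, 10], [0, 0, -0.0167, 0.062, -0.044, 0.296, 10], [0, 0, -0.0167, 0.062, -0.044, 0.304, 10], [0, 0, -0.0167, 0.062, -0.044, 0.304, 10]]})

```text
clock: 6.32
eef_pos: [494.2, 403.2, 29.5]
ee_rot: [179.9, 0.1, 3.1]
wrist_force: [-0.5, -0.5, -1.2]
width: 15.8
grip_force: 58.7
```

Emit:
run_rows(deltas={"plan":[[0, 0, 0, 0, 0, 0.01, 10], [0, 0, 0, 0, 0, 0.02, 10], [0, 0, 0, 0, 0, 0.028, 10], [0, 0, 0, 0, 0, 0.034, 10], [0, 0, 0, 0, 0, 0.036, 10], [0, 0, 0, 0, 0, 0.036, 10]]})

```text
clock: 6.82
eef_pos: [493.7, 404.3, 12.2]
ee_rot: [180.0, 0.0, 3.2]
wrist_force: [-0.5, -0.4, -0.3]
width: 15.5
grip_force: 58.7
```

Converted, 2 mm is 0.004, 1 mm is 0.002.

Emit:
run_rows(deltas={"plan":[[0, 0, 0, 0, 0, 0.002, 10], [0, 0, 0, 0, 0, 0.004, 10], [0, 0, 0, 0, 0, 0.004, 10]]})

```text
clock: 7.07
eef_pos: [494.1, 404.6, 11.0]
ee_rot: [-180.0, -0.0, 3.2]
wrist_force: [-0.2, -0.5, 2.2]
width: 16.0
grip_force: 59.2
```

Emit:
run_rows(deltas={"plan":[[0, 0, 0, 0, 0, 0.002, 10], [0, 0, 0, 0, 0, 0.004, 10], [0, 0, 0, 0, 0, 0.004, 10]]})

```text
clock: 7.32
eef_pos: [494.1, 404.7, 10.9]
ee_rot: [-180.0, -0.1, 3.3]
wrist_force: [-4.8, -1.7, 12.9]
width: 15.5
grip_force: 60.3
```

Converted, -1 mm is -0.002.

Emit:
run_rows(deltas={"plan":[[0, 0, 0, 0, 0, -0.002, 10], [0, 0, 0, 0, 0, -0.002, 10], [0, 0, 0, 0, 0, -0.002, 17], [0, 0, 0, 0, 0, -0.002, 22], [0, 0, 0, 0, 0, -0.002, 30], [0, 0, 0, 0, 0, -0.002, 36], [0, 0, 0, 0, 0, -0.002, 36]]})

```text
clock: 7.9
eef_pos: [493.8, 404.2, 9.0]
ee_rot: [180.0, 0.0, 3.2]
wrist_force: [0.3, -0.1, -0.1]
width: 36.1
grip_force: 0.0
```

Emit:
run_rows(deltas={"plan":[[0, 0, 0, 0, 0, -0.01, 38], [0, 0, 0, 0, 0, -0.04, 38], [0, 0, 0, 0, 0, -0.1, 38], [0, 0, 0, 0, 0, -0.18, 38], [0, 0, 0, 0, 0, -0.26, 38], [0, 0, 0, 0, 0, -0.34, 38], [0, 0, 0, 0, 0, -0.38, 38], [0, 0, 0, 0, 0, -0.39, 38]]})

```text
clock: 8.57
eef_pos: [495.7, 405.6, 210.7]
ee_rot: [-179.6, -0.4, 3.2]
wrist_force: [-0.5, 0.7, 0.3]
width: 38.1
grip_force: 0.0
```

```bash
python3 - <<'E'
from h import *
a=cv2.resize(arm.read_camera("scene")[225:365,360:520],None,fx=2.4,fy=2.4);b=cv2.resize(arm.read_camera("side")[280:420,190:350],None,fx=2.4,fy=2.4)
cv2.imwrite("pics/p4.png",np.hstack([a,b])[:,:,::-1])
R=Ro.from_euler('z',5.3,degrees=True)
bar=[548.3,55.3,0]+R.apply([-112,36,0]); print(bar)
tool([bar[0],bar[1],210],Ro.from_euler('xyz',[180,0,-84.7],degrees=True))
E
```

```text
[433.45349266  80.80058334   0.        ]
shift [-78.9 320.1  -4.9]
rotvec [-0.2  0.  87.9]
```

View pics/p4.png

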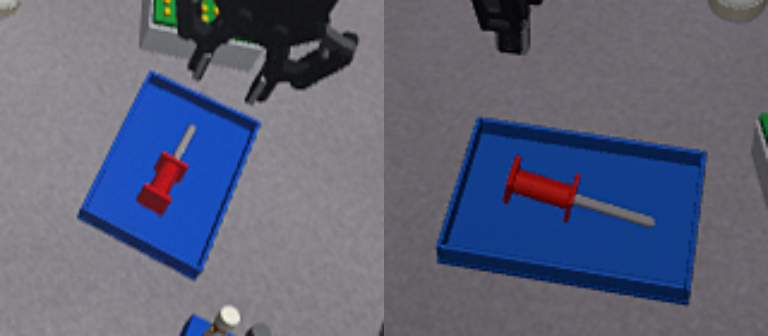

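The pin lies flat in the tray, well inside its walls. Now to the handle.

Converted, 215 mm is 0.43, 190 mm is 0.38, 53 degrees is 0.8833.

Emit:
run_rows(deltas={"plan":[[0, 0, 0.0833, -0.008, 0.032, 0, 36], [0, 0, 0.1833, -0.02, 0.08, 0, 36], [0, 0, 0.3, -0.036, 0.144, 0, 36], [0, 0, 0.4167, -0.052, 0.208, 0, 36], [0, 0, 0.5333, -0.066, 0.268, -0.004, 36], [0, 0, 0.65, -0.08, 0.328, -0.004, 36], [0, 0, 0.7667, -0.094, 0.38, -0.008, 36], [0, 0, 0.8833, -0.108, 0.43, -0.01, 36]]})

```text
clock: 9.33
eef_pos: [450.7, 184.6, 207.8]
ee_rot: [179.8, 0.0, -50.2]
wrist_force: [0.1, -0.4, -0.3]
width: 36.7
grip_force: 0.0
```

```bash
python3 - <<'E'
from h import *
tool([433.8,82,200],Ro.from_euler('xyz',[180,0,-84.7],degrees=True))
E
```

```text
shift [68.  78.7  8. ]
rotvec [ 0.2 -0.  34.5]
```

Converted, 79 mm is 0.158, 75 mm is 0.15, 34.5 degrees is 0.575.

Emit:
run_rows(deltas={"plan":[[0, 0, 0.1167, 0.03, 0.034, 0.004, 34], [0, 0, 0.2333, 0.058, 0.068, 0.008, 32], [0, 0, 0.35, 0.086, 0.1, 0.012, 30], [0, 0, 0.4667, 0.11, 0.128, 0.016, 30], [0, 0, 0.55, 0.13, 0.15, 0.016, 30], [0, 0, 0.575, 0.136, 0.158, 0.016, 30], [0, 0, 0.575, 0.136, 0.158, 0.016, 30], [0, 0, 0.575, 0.136, 0.158, 0.016, 30]]})

```text
clock: 10.0
eef_pos: [435.3, 83.8, 200.6]
ee_rot: [179.9, -0.0, -84.2]
wrist_force: [0.3, 0.3, -0.6]
width: 30.2
grip_force: 0.0
```

```bash
python3 - <<'E'
from h import *
np.set_printoptions(precision=1,suppress=True)
s=arm.sense(); print(s["eef_pos"],s["ee_rot"])
w=arm.calibration("wrist");im=arm.read_camera("wrist")
cv2.imwrite("pics/w5.png",im[:,:,::-1]); print(proj(w,[434,82,101]))
E
```

```text
[435.3  83.8 200.6] [179.9  -0.  -84.2]
[276.9 206.5]
```

View pics/w5.png

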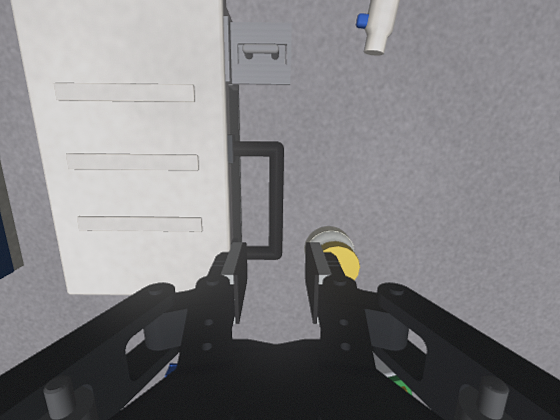

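The wrist view shows the bar as a vertical line at x≈277, rows 145–258, so its middle is at (277,201), where predicted. The specimen pot is lower than the fingers will go.

```bash
python3 - <<'E'
from h import *
w,a,b=[arm.calibration(n) for n in("wrist","scene","side")]
for c,u in((a,(325.9,205.4)),(b,(313.8,221.8))): print(tri(w,(277,201.5),c,u))
p=plane(w,(277,201.5),101); print(p,plane(w,(335,250),60)); tool([p[0],p[1],90])
E
```

```text
(array([432.96609528,  80.89527442,  97.22995069]), np.float64(4.680612097895131))
(array([434.3166194 ,  78.22521436, 100.17769306]), np.float64(0.41869962230634256))
[434.55034339  78.04273531 101.        ] [368.63679259 133.6351662   60.        ]
shift [  5.9   1.4 110.8]
```

Converted, 114 mm is 0.228, 106 mm is 0.212.

Emit:
run_rows(deltas={"plan":[[0, 0, 0, 0.004, 0, 0.03, 30], [0, 0, 0, 0.008, 0.002, 0.08, 30], [0, 0, 0, 0.008, 0.002, 0.132, 30], [0, 0, 0, 0.008, 0.002, 0.18, 30], [0, 0, 0, 0.008, 0.002, 0.212, 30], [0, 0, 0, 0.008, 0.002, 0.228, 30], [0, 0, 0, 0.008, 0.002, 0.228, 30]]})

```text
clock: 10.63
eef_pos: [433.9, 79.7, 85.6]
ee_rot: [179.8, -0.1, -84.2]
wrist_force: [0.3, 0.1, 0.5]
width: 29.9
grip_force: 0.0
```

Emit:
run_rows(deltas={"plan":[[0, 0, 0, 0, 0, 0, 24], [0, 0, 0, 0, 0, 0, 18], [0, 0, 0, 0, 0, 0, 12], [0, 0, 0, 0, 0, 0, 6], [0, 0, 0, 0, 0, 0, 6], [0, 0, 0, 0, 0, 0, 6]]})

```text
clock: 11.13
eef_pos: [435.7, 80.2, 88.6]
ee_rot: [-179.9, 0.1, -84.3]
wrist_force: [-2.3, 1.7, 6.6]
width: 9.7
grip_force: 58.7
```

```bash
python3 - <<'E'
from h import *
np.set_printoptions(precision=1,suppress=True)
s=arm.sense(); g=s["eef_pos"]; Rc=Ro.from_euler('xyz',s["ee_rot"],degrees=True)
# arc targets in tool axes, hinge relative to bar: own (188,0,-8)
f=Ro.from_euler('z',5.3,degrees=True)
for t in np.arange(0,1.66,.11):
    v=np.array([-188,0,8.]); 
    d=Ro.from_rotvec([0,t,0]).apply(v)-v
    print(round(t,2),Rc.inv().apply(f.apply(d)))
print(g,s["joint_pos"])
E
```

```text
0.0 [0. 0. 0.]
0.11 [ -0.   -2.1 -20.6]
0.22 [  0.   -6.4 -40.8]
0.33 [  0.  -12.9 -60.5]
0.44 [  0.1 -21.5 -79.3]
0.55 [  0.1 -32.1 -97. ]
0.66 [   0.2  -44.7 -113.5]
0.77 [   0.3  -58.9 -128.5]
0.88 [   0.4  -74.7 -141.8]
0.99 [   0.5  -91.9 -153.3]
1.1 [   0.6 -110.2 -162.9]
1.21 [   0.8 -129.5 -170.4]
1.32 [   0.9 -149.5 -175.7]
1.43 [   1.  -170.  -178.9]
1.54 [   1.2 -190.6 -179.7]
1.65 [   1.3 -211.3 -178.3]
[435.7  80.2  88.6] [ 30.8   8.2 -23.8   0.  -57.8 -25.1]
```

Converted, -60.5 mm is -0.121, -53.4 mm is -0.1068.

Emit:
run_rows(deltas={"plan":[[0, 0, 0, 0, -0.0004, -0.008, 6], [0, 0, 0, 0, -0.0016, -0.0226, 6], [0, 0, 0, 0, -0.0042, -0.0412, 6], [0, 0, 0, 0, -0.007, -0.058, 6], [0, 0, 0, 0, -0.0106, -0.0744, 6], [0, 0, 0, 0, -0.0152, -0.0908, 6], [0, 0, 0, 0, -0.0204, -0.1068, 6], [0, 0, 0, 0, -0.0258, -0.121, 6]]})

```text
clock: 11.8
eef_pos: [447.3, 81.1, 148.0]
ee_rot: [179.9, 0.0, -84.3]
wrist_force: [-0.0, 3.1, -6.3]
width: 9.7
grip_force: 58.4
```

```bash
python3 - <<'E'
from h import *
np.set_printoptions(precision=1,suppress=True)
s=arm.sense(); print(s["joint_pos"],s["moment"])
for t0 in(.33,.66,.99,1.32):
  for t in t0+np.arange(1,9)*.33/8:
    f=lambda t:-np.array([188*(1-np.cos(t))+8*np.sin(t),188*np.sin(t)-8*(1-np.cos(t))])
    print(round(t,2),f(t)-f(t0))
E
```

```text
[ 30.1   6.5 -16.3  -0.1 -67.3 -24.4] [ 1.3 -0.  -0.1]
0.37 [-3.  -7.2]
0.41 [ -6.2 -14.2]
0.45 [ -9.8 -21.1]
0.5 [-13.6 -27.9]
0.54 [-17.7 -34.4]
0.58 [-22.1 -40.8]
0.62 [-26.8 -47.1]
0.66 [-31.7 -53.1]
0.7 [-5.1 -5.8]
0.74 [-10.5 -11.4]
0.78 [-16.1 -16.8]
0.82 [-21.9 -21.9]
0.87 [-27.9 -26.8]
0.91 [-34.2 -31.5]
0.95 [-40.6 -35.9]
0.99 [-47.1 -40. ]
1.03 [-6.7 -3.8]
1.07 [-13.6  -7.4]
1.11 [-20.7 -10.7]
1.16 [-27.8 -13.7]
1.2 [-35.1 -16.3]
1.24 [-42.5 -18.7]
1.28 [-50.  -20.8]
1.32 [-57.6 -22.5]
1.36 [-7.6 -1.4]
1.4 [-15.3  -2.6]
1.44 [-23.   -3.4]
1.48 [-30.8  -3.9]
1.53 [-38.5  -4.1]
1.57 [-46.3  -3.9]
1.61 [-54.   -3.5]
1.65 [-61.8  -2.7]
```

Converted, -53.1 mm is -0.1062, -47.1 mm is -0.0942.

Emit:
run_rows(deltas={"plan":[[0, 0, 0, 0, -0.006, -0.0144, 6], [0, 0, 0, 0, -0.0124, -0.0284, 6], [0, 0, 0, 0, -0.0196, -0.0422, 6], [0, 0, 0, 0, -0.0272, -0.0558, 6], [0, 0, 0, 0, -0.0354, -0.0688, 6], [0, 0, 0, 0, -0.0442, -0.0816, 6], [0, 0, 0, 0, -0.0536, -0.0942, 6], [0, 0, 0, 0, -0.0634, -0.1062, 6]]})

```text
clock: 12.47
eef_pos: [476.5, 83.8, 200.9]
ee_rot: [179.6, 0.0, -84.3]
wrist_force: [-10.5, 4.5, -1.1]
width: 9.0
grip_force: 58.5
```

Emit:
run_rows(deltas={"plan":[[0, 0, 0, 0, -0.0102, -0.0116, 6], [0, 0, 0, 0, -0.021, -0.0228, 6], [0, 0, 0, 0, -0.0322, -0.0336, 6], [0, 0, 0, 0, -0.0438, -0.0438, 6], [0, 0, 0, 0, -0.0558, -0.0536, 6], [0, 0, 0, 0, -0.0684, -0.063, 6], [0, 0, 0, 0, -0.0812, -0.0718, 6], [0, 0, 0, 0, -0.0942, -0.08, 6]]})

```text
clock: 13.13
eef_pos: [523.1, 87.9, 243.8]
ee_rot: [179.7, -0.0, -84.2]
wrist_force: [-20.2, 4.2, 19.7]
width: 9.2
grip_force: 59.3
```

```bash
python3 -c "
from h import *
print(arm.sense()['joint_pos'].round(1))"
```

```text
[ 26.4  12.4   5.1  -0.1 -83.  -20.7]
```

Some radial load is building, about 28 N outward. I'll ease the path 3–4 mm outward and go on in smaller pieces.

Converted, -3 mm is -0.006, -2 mm is -0.004.

Emit:
run_rows(deltas={"plan":[[0, 0, 0, 0, 0.002, -0.004, 6], [0, 0, 0, 0, 0.004, -0.006, 6], [0, 0, 0, 0, 0.006, -0.006, 6]]})

```text
clock: 13.38
eef_pos: [524.1, 88.1, 244.9]
ee_rot: [-179.9, -0.0, -84.3]
wrist_force: [3.5, 0.2, -2.6]
width: 9.2
grip_force: 58.9
```

Emit:
run_rows(deltas={"plan":[[0, 0, 0, 0, -0.006, -0.004, 6], [0, 0, 0, 0, -0.016, -0.01, 6], [0, 0, 0, 0, -0.0272, -0.0154, 6], [0, 0, 0, 0, -0.0414, -0.022, 6], [0, 0, 0, 0, -0.0556, -0.028, 6]]})

```text
clock: 13.8
eef_pos: [549.9, 90.4, 258.9]
ee_rot: [179.8, -0.1, -84.3]
wrist_force: [-6.3, 0.1, 2.7]
width: 9.2
grip_force: 58.7
```

```bash
python3 - <<'E'
from h import *
s=arm.sense(); R=Ro.from_euler('z',5.3,degrees=True)
print(R.inv().apply(s["eef_pos"]-[548.3,55.3,0]))
E
```

```text
[  4.87261665  34.83999382 258.90487116]
```

Converted, -36.5 mm is -0.073, -31 mm is -0.062.

Emit:
run_rows(deltas={"plan":[[0, 0, 0, 0, -0.008, -0.003, 6], [0, 0, 0, 0, -0.02, -0.0074, 6], [0, 0, 0, 0, -0.034, -0.012, 6], [0, 0, 0, 0, -0.048, -0.0164, 6], [0, 0, 0, 0, -0.062, -0.02, 6], [0, 0, 0, 0, -0.073, -0.023, 6]]})

```text
clock: 14.3
eef_pos: [587.0, 93.8, 270.9]
ee_rot: [179.9, -0.1, -84.3]
wrist_force: [-6.8, -1.3, 2.4]
width: 9.2
grip_force: 58.7
```

```bash
python3 - <<'E'
from h import *
s=arm.sense(); R=Ro.from_euler('z',5.3,degrees=True)
print(R.inv().apply(s["eef_pos"]-[548.3,55.3,0]),s["joint_pos"].round(1))
E
```

```text
[ 42.09621499  34.7549849  270.85115685] [ 24.2  19.5  18.6   0.1 -89.2 -18.5]
```

Converted, -45 mm is -0.09, -42 mm is -0.084.

Emit:
run_rows(deltas={"plan":[[0, 0, 0, 0, -0.008, -0.0012, 6], [0, 0, 0, 0, -0.02, -0.0028, 6], [0, 0, 0, 0, -0.034, -0.0044, 6], [0, 0, 0, 0, -0.048, -0.0054, 6], [0, 0, 0, 0, -0.062, -0.006, 6], [0, 0, 0, 0, -0.074, -0.006, 6], [0, 0, 0, 0, -0.084, -0.0056, 6], [0, 0, 0, 0, -0.09, -0.0052, 6]]})

```text
clock: 14.97
eef_pos: [632.8, 98.0, 274.9]
ee_rot: [-179.9, -0.1, -84.3]
wrist_force: [-6.1, -0.7, 8.9]
width: 9.1
grip_force: 59.0
```

Emit:
run_rows(deltas={"plan":[[0, 0, 0, 0, -0.004, 0, 6], [0, 0, 0, 0, -0.01, 0.0006, 6], [0, 0, 0, 0, -0.016, 0.0012, 6], [0, 0, 0, 0, -0.016, 0.0012, 6]]})

```text
clock: 15.3
eef_pos: [641.4, 98.7, 274.6]
ee_rot: [-179.7, -0.1, -84.3]
wrist_force: [-1.7, -1.0, 7.3]
width: 9.0
grip_force: 59.3
```

Creeping to the stop.

Converted, -4 mm is -0.008, -2.5 mm is -0.005.

Emit:
run_rows(deltas={"plan":[[0, 0, 0, 0, -0.002, 0.001, 6], [0, 0, 0, 0, -0.005, 0.002, 6], [0, 0, 0, 0, -0.008, 0.0026, 6], [0, 0, 0, 0, -0.008, 0.0026, 6]]})

```text
clock: 15.63
eef_pos: [643.5, 98.8, 274.3]
ee_rot: [-179.9, -0.2, -84.3]
wrist_force: [-9.6, -0.8, 12.3]
width: 9.4
grip_force: 59.9
```

Emit:
run_rows(deltas={"plan":[[0, 0, 0, 0, -0.002, 0.0006, 6], [0, 0, 0, 0, -0.005, 0.001, 6], [0, 0, 0, 0, -0.008, 0.0016, 6], [0, 0, 0, 0, -0.008, 0.0016, 6]]})

```text
clock: 15.97
eef_pos: [643.7, 98.9, 274.2]
ee_rot: [179.7, -0.2, -84.3]
wrist_force: [-24.1, 1.0, 20.0]
width: 9.1
grip_force: 60.8
```

At the stop: x holds at 643.7 (expected about 644) with the force rising. Relax, release, and back off upward.

Converted, 3.5 mm is 0.007, -2.5 mm is -0.005.

Emit:
run_rows(deltas={"plan":[[0, 0, 0, 0, 0.004, -0.002, 6], [0, 0, 0, 0, 0.007, -0.005, 6], [0, 0, 0, 0, 0.007, -0.005, 6]]})

```text
clock: 16.22
eef_pos: [643.4, 98.9, 274.3]
ee_rot: [180.0, -0.2, -84.3]
wrist_force: [-8.1, -1.5, 7.4]
width: 9.1
grip_force: 59.6
```

Emit:
run_rows(deltas={"plan":[[0, 0, 0, 0, 0, 0, 10], [0, 0, 0, 0, 0, 0, 16], [0, 0, 0, 0, 0, 0, 24], [0, 0, 0, 0, 0, 0, 32], [0, 0, 0, 0, 0, 0, 38], [0, 0, 0, 0, 0, 0, 38]]})

```text
clock: 16.72
eef_pos: [644.8, 100.5, 271.7]
ee_rot: [-180.0, -0.0, -84.3]
wrist_force: [-0.5, 0.3, -0.5]
width: 37.8
grip_force: 0.0
```

```bash
python3 -c "
from h import *
b=cv2.resize(arm.read_camera('side')[60:270,190:410],None,fx=2,fy=2); a=cv2.resize(arm.read_camera('scene')[100:310,200:380],None,fx=2,fy=2)
cv2.imwrite('pics/p6.png',np.hstack([a,b])[:,:,::-1])"
```

```text
(no output)
```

View pics/p6.png

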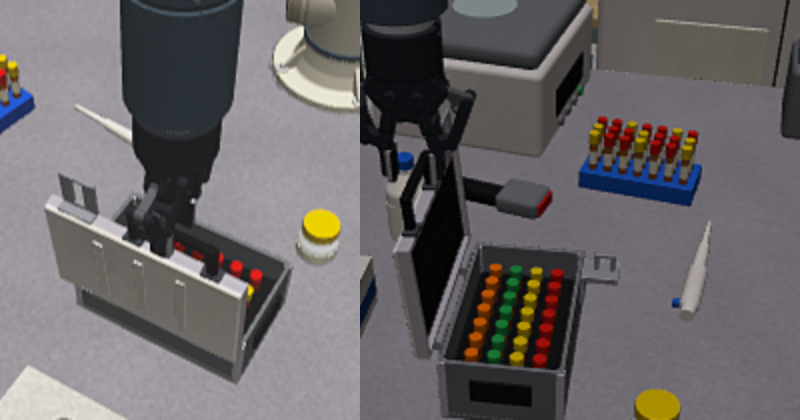

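The lid stands open just past vertical with the bar free between the open fingers. Retracting straight up, then back.

The manual's scale: shifts go in shares of 500 mm and turns go in shares of 60 degrees. Converting my numbers, -65 mm is -0.13, -58 mm is -0.116.

Emit:
run_rows(deltas={"plan":[[0, 0, 0, 0, 0, -0.01, 38], [0, 0, 0, 0, 0, -0.024, 38], [0, 0, 0, 0, 0, -0.044, 38], [0, 0, 0, 0, 0, -0.068, 38], [0, 0, 0, 0, 0, -0.092, 38], [0, 0, 0, 0, 0, -0.116, 38], [0, 0, 0, 0, 0, -0.13, 38], [0, 0, 0, 0, 0, -0.13, 38]]})

```text
clock: 17.48
eef_pos: [645.0, 100.5, 339.2]
ee_rot: [-179.8, 0.0, -84.3]
wrist_force: [0.2, -0.1, 0.3]
width: 37.8
grip_force: 0.0
```

Emit:
run_rows(deltas={"plan":[[0, 0, 0, 0, 0.02, -0.01, 38], [0, 0, 0, 0, 0.06, -0.016, 38], [0, 0, 0, 0, 0.12, -0.016, 38], [0, 0, 0, 0, 0.18, -0.016, 38], [0, 0, 0, 0, 0.24, -0.016, 38], [0, 0, 0, 0, 0.29, -0.016, 38], [0, 0, 0, 0, 0.3, -0.016, 38], [0, 0, 0, 0, 0.3, -0.016, 38]]})

```text
clock: 18.15
eef_pos: [493.3, 85.2, 346.0]
ee_rot: [-179.9, 0.0, -84.2]
wrist_force: [0.4, 0.1, -0.1]
width: 38.1
grip_force: 0.0
```

```bash
python3 -c "
from h import *
b=cv2.resize(arm.read_camera('side')[100:420,190:410],None,fx=1.7,fy=1.7); a=cv2.resize(arm.read_camera('scene')[100:420,200:440],None,fx=1.7,fy=1.7)
cv2.imwrite('pics/p7.png',np.hstack([a,b])[:,:,::-1])"
```

```text
(no output)
```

View pics/p7.png

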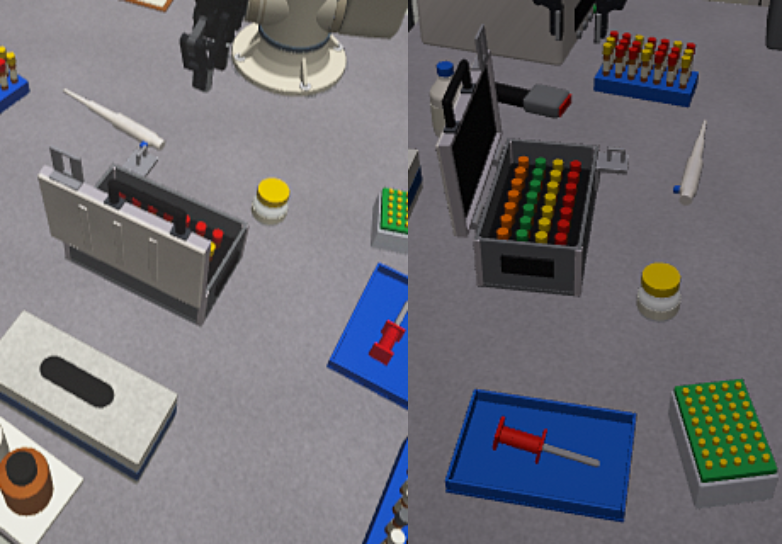

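The lid stands at its stop, the pin lies in the tray, everything else is where it was and the arm is clear.

```bash
python3 -c "
from plant import arm
print(arm.finish_job())"
```

```text
the job is handed in; nothing more can be done
None
```

The pin lies flat in the blue tray, the lid stands open at its stop, and the job was handed in at about 18 s of the 58 s allowed.

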